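# Set a tin on the slanted rest and ease the hold-down bar onto it

### The job

Get the flat black tin ready for labelling: lay it lid up in the middle of the slanted wooden board, lengthwise up the slope and square, with its lower end resting against the brass ledge, and let go of it. Then take the hold-down bar by its red grip, bring it over from behind and ease it down gently onto the tin, never letting it snap shut. Set the tin down rather than dropping it, and leave the other things on the desk where they are.

Things in the scene. Friction and masses are not known exactly. Their poses are not given: they have to be found in the camera images.
- tin: Flat black oblong tin box, 50 (its x) x 74 (its y) x 16 mm (its z), 90 g, lying lid up on the desk. Origin at the centre of its underside, z up through the lid. The two ends are alike.
- rest: Wooden foot of the labelling rest (one fixed piece with the board), 122 x 120 mm, front (ledge side) to its -x. Origin at the centre of its underside on the desk; its yaw and place vary. The whole rest is 83 mm high, 154 mm with the bar leaning back.
- rest_board: Board of the fixed wooden rest, rising at 30 degrees from a brass ledge at its lower edge. Origin: on the board's face at the ledge, midway across, 22 mm above the desk; x up the slope, y across (left, looking up it), z out of the face. Face: x 0 to 121, y -60 to 60 mm; ledge 10 mm proud, 8 mm thick, below x = 0. Tin lengthwise against the ledge: its origin is at x = 37 mm, y = 0, z = 0 here.
- bar_hinge (a point): Point on the hold-down bar's hinge axis, midway across the board: x = 115, y = 0, z = 12 mm in the board's frame; the axis is the board's y. The bar is a U of steel: two 8 mm arms, 75 mm long, beside the board at y = -69 and 69 mm, and a round 10 mm cross bar, 0.2 kg in all.
- bar_grip (a point): Middle of the bar's red grip, a round sleeve 12 mm thick and 46 mm long in line with the cross bar, sticking out past the board's right (-y) side, 18 to 64 mm from the board's edge. In the board's frame: x = 115 - 75 cos(angle), y = -104, z = 12 + 75 sin(angle) mm. It may turn in the fingers as the bar swings; only the desk is below it.
- hold_bar (a joint): Angle of the hold-down bar. 0: arms parallel to the board, pointing down the slope (7 mm clear of the bare board); grows as it swings up and back over the top; 2.8: leans back on its stop. About 0.12 when resting on the tin. It stays back by its weight above about 2.45; below that spring and weight pull it shut and it snaps down if let go. Under 3 N at the grip holds or moves it.
- tape: Orange roll of tape lying flat, 100 mm across, 50 mm high; bystander. Origin at the centre of its underside.
- rubber: White and blue eraser, 20 x 43 x 12 mm; bystander. Origin at the centre of its underside.
- red_stapler: Red and black stapler, 34 x 144 x 44 mm; bystander. Origin at the centre of its underside.
- carton: Small upright carton, white and pink, 23 x 46 x 56 mm; bystander. Origin at the centre of its underside.
- bell: Ochre cone-shaped desk bell with a knob, 44 mm across, 41 mm high; bystander. Origin at the centre of its underside.
Mind the look-alikes: they are no part of the job. Of the things shaped like the tin, the black one is meant.

How it is judged (in metres and radians):
On the way:
1. The tin lies released on the slope against the ledge, while the bar still leans back (x of tin in the frame of rest_board between 0.033 and 0.041 m and y of tin in the frame of rest_board between -0.012 and 0.012 m and z of tin in the frame of rest_board between -0.003 and 0.004 m and angle between the y axis of tin and the x axis of rest_board, either way round below 0.12 rad and angle between tin's own z axis and vertical below 0.7 rad and linear speed of tin below 0.02 m/s and contact force between the fingers and tin below 0.1 N and value of joint hold_bar above 2.5 rad), for 0.2 s.
At the end, for the whole second after the job is handed in: The tin lies lid up and flat on the slope (within 4 mm), lengthwise up it within 0.12 rad, its lower end within 4 mm of the ledge, within 12 mm of the board's middle, still and released; the hold-down bar rests on it, still (joint between 0.07 and 0.18) (x of tin in the frame of rest_board between 0.033 and 0.041 m and y of tin in the frame of rest_board between -0.012 and 0.012 m and z of tin in the frame of rest_board between -0.003 and 0.004 m and angle between the y axis of tin and the x axis of rest_board, either way round below 0.12 rad and angle between tin's own z axis and vertical below 0.7 rad and linear speed of tin below 0.02 m/s and contact force between the fingers and tin below 0.1 N and value of joint hold_bar between 0.07 and 0.18 rad and velocity of joint hold_bar between -0.1 and 0.1 rad/s); the robot touches nothing.
It fails at once if The hold-down bar snaps shut (swings down faster than 6 rad/s) (velocity of joint hold_bar below -6 rad/s).
It fails at once if The tin is dropped or thrown (faster than 0.5 m/s while out of the fingers) (linear speed of tin above 0.5 m/s and contact force between the fingers and tin below 0.01 N).
It fails at once if A bystander is moved by more than 30 mm (distance of any of tape, rubber, red_stapler, carton, bell from where it was at the start of the episode above 0.03 m).
It also fails if it takes over 53 s, if anything falls off the work surface, if the arm or the gripper's body presses on something with over 40 N, if the wrist force passes 120 N, or if a joint passes its speed limit or range.

### The arm

A 6-joint arm with a two-finger parallel gripper is mounted at the origin on a cart in front of the work surface, level with it; the furniture and walls round the work are solid. World frame = base frame: x ahead of the robot, y to its left, z up, the work surface at z = 0. Lengths are in mm, angles in rad, forces in N, time in s.
With the tool pointing down it reaches from about 300 to 775 mm from the base axis. Payload 14.6 kg.
Tool frame: the origin (TCP) lies at the very end of the fingers, on their centre line; the grasp point (between the pads) lies 19 mm behind it; z points along the fingers, y is the line along which they close (so a half turn about z gives the same grasp; the last joint's range is limited). The gripper opens to 94 mm and grips with 3 to 60 N. Pads are 16 mm wide; open, the fingers measure 119 mm over their backs; the gripper's body (75 mm by 177 mm) begins 78 mm behind the grasp point.
Start: joints at [-1.345, 0.3, 1.521, -0, 1.321, -0.067], TCP at [158.742, -526.584, 205.446] pointing down, gripper open.
Joint ranges: [-3.03, 3.03], [-0.79, 2.21], [0.23, 2.52], [-1.04, 4.18], [0, 3.07], [-2.55, 2.55]. Speed limits (rad/s): [2.22, 2.22, 2.57, 3.14, 3.14, 3.14].

### API

Orientations are given as [roll, pitch, yaw] about the fixed x, y, z axes, in that order (R = Rz(yaw) Ry(pitch) Rx(roll)).
In Python, from cell import manip, eyes, ticket gives the robot as it stands. The module is installed in compiled form; this text tells all that it offers.
- The arm moves only by the tool arm_command, never from a script. Its argument "plan" is a list of rows, each a list of 5 numbers: the opening, from -1 (shut) to 1 (fully open), then the shift along the tool's x, y, z in m, then the turn about the tool's z in rad. In form: [[jaw, dx, dy, dz, roll], ...]. A call has 1 to 20 rows; each row shifts and turns the commanded pose from where the row before left it, along the tool's axes as they then stand; what a row does not reach is not made up. A row lasts 1/8 s, in which the tool goes at most 62.5 mm and 10.7 degrees, less where a joint would pass 70% of its speed; a pose out of reach is approached as far as the arm can. A call is refused whole if a number of a shift passes 0.0625 or a number of a turn 0.188, either way. A call with a gripper value outside its range is refused whole. The fingers move at their own pace and stop on an object; "newtons" is the grip in N (left out, the last holds). Time passes only in rows, so rows that do not move let the fingers close. It gives the time, the measured TCP pose, the force, the opening and the grip force at its end, in the units of the state.
- manip.read_state(): the state, without advancing time (a new reading comes with each control period).
- eyes.camera(name): name is "side" or "top" or "wrist"; returns a dict with "img" (420x560x3 uint8, blue, green, red), "z_map" (420x560 float32, mm along the optical axis (not along the pixel's ray), 0 where there is no reading), "fx", "fy", "cx", "cy" (pixels), "eye" and "orientation" of the camera in the world. Camera axes: x right, y down, z forward; pixel columns grow to the right and rows downward; lengths in mm; the calibration is good to about 2 mm. The wrist camera is an equidistant fisheye: a pixel r from the principal point sees the ray r / f radians off the axis. A picture is of the moment at which its call begins.
- ticket.sign_off(): hands the job in; it is judged then, once.
The state is a dict: "clock": time; "joints": joint angles; "qd": joint speeds; "effort": joint torques, N m; "eef_pos": TCP position; "eef_rot": TCP orientation; "wrist_force": force on the tool from outside, world axes, zero at the start; "moment": the same for the moment, N m; "finger_gap": finger opening in mm; "finger_force": force on a finger pad.
Only numpy, scipy, OpenCV 4.12 (cv2) and the standard library are available. Lean on these libraries where they do the work, as an engineer would, in place of code of your own. Each camera call takes 0.05 s, during which the arm holds its last target. There are 200 camera calls.

## Working session

There is one attempt and no reset: what is moved stays moved. The work goes in short steps, Python scripts to look and compute and a tool call to move; the robot and the scene stay as the last step left them, time stands still between calls to the robot, and variables do not carry over. Pictures are saved under pics/ and viewed, at most 12 in all, crops included, and the job is handed in when it is done.

Besides the shell and the picture viewer there is one more tool, called after "Emit:" as name(argument=value, ...) on one line, values as JSON. arm_command: Moves the arm, as the interface text tells. Its arguments: {"type":"object","properties":{"plan":{"type":"array"},"newtons":{"type":"number"}},"required":["plan"]}

```bash
mkdir -p pics; cat > h.py <<'E'
import numpy as np, cv2
from scipy.spatial.transform import Rotation as R
from cell import manip, eyes, ticket
def cam(n):
    c=eyes.camera(n); return c
def rot(c):
    o=np.array(c["orientation"],float)
    return o if o.shape==(3,3) else (R.from_euler('xyz',o).as_matrix() if o.size==3 else R.from_quat(o).as_matrix())
def pts(c):  # world points from depth (pinhole cams)
    h,w=c["z_map"].shape; u,v=np.meshgrid(np.arange(w),np.arange(h)); z=c["z_map"]
    P=np.stack([(u-c["cx"])/c["fx"]*z,(v-c["cy"])/c["fy"]*z,z],-1)
    return P@rot(c).T+np.array(c["eye"])
E
python3 - <<'E'
from h import *
print(manip.read_state())
for n in ("top","side"):
    c=cam(n); cv2.imwrite(f"pics/{n}1.png",c["img"]); print(n,c["eye"],c["orientation"],c["fx"],c["cx"],c["cy"])
    np.save(f"pics/{n}1.npy",pts(c)); 
E
```

```text
{'clock': 0.0, 'joints': array([-1.34459299e+00,  3.00477596e-01,  1.52159991e+00, -1.10347632e-05,
        1.32069899e+00, -6.65825317e-02]), 'qd': array([-0.00031262, -0.00193289, -0.00057592, -0.0009665 ,  0.00114276,
       -0.00075161]), 'effort': array([-1.57579752e-04, -5.31801081e+01, -3.52733588e+01,  7.08321878e-02,
        2.44654709e-02, -7.31837417e-05]), 'eef_pos': array([ 158.68403239, -526.32805649,  204.87480459]), 'eef_rot': array([-3.14041072e+00, -6.81003571e-05,  2.92788566e-01]), 'wrist_force': array([ 0.68548732,  0.37186049, -0.13355918]), 'moment': array([ 0.01833016, -0.02819749,  0.03559134]), 'finger_force': 0.0, 'finger_gap': 93.87881551434988}
top [ 315.70628631  252.99304277 1131.65903318] [-2.98560998  0.00566523 -1.58615183] 509.2370577728009 282.5675178268674 204.42855577281782
side [ 498.16335298 1251.18586174  860.11944878] [-2.24096632 -0.00362877 -3.14154726] 490.34255753932683 280.05102686350523 202.56675719503696
```

View pics/top1.png

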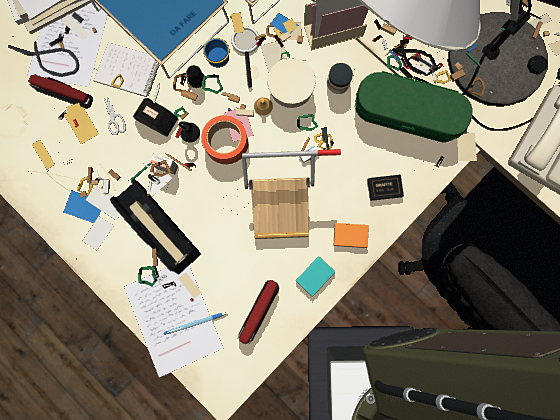

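View pics/side1.png

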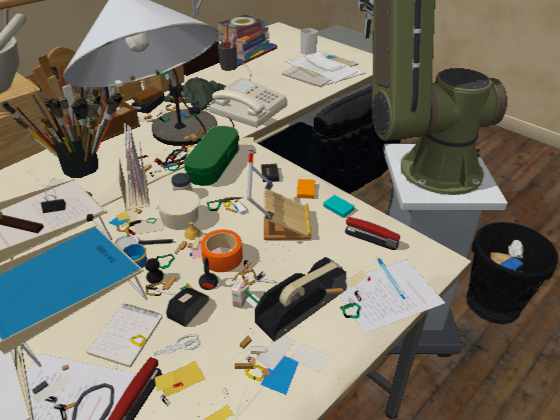

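The top view shows the black tin at (384,188), the board at (281,208) with its ledge at row 236, the red grip at (328,152), and the look-alike orange and teal tins at (351,235) and (315,275).

```bash
python3 - <<'E'
from h import *
im=cv2.imread("pics/top1.png");P=np.load("pics/top1.npy").astype(float)
hsv=cv2.cvtColor(im,cv2.COLOR_BGR2HSV)
def reg(m,x0,y0,x1,y1):
    z=np.zeros(m.shape,bool); z[y0:y1,x0:x1]=m[y0:y1,x0:x1]; return z
print("desk z",np.median(P[170:190,410:430,2]), np.median(P[250:270,210:230,2]))
# tin: height mask + dark
m=reg((P[...,2]>10)&(P[...,2]<24),355,165,415,212)
q=P[m]; print("tin n",m.sum(),"z",np.median(q[:,2]), cv2.minAreaRect(q[:,:2].astype(np.float32)))
# grip
g=reg((hsv[...,1]>150)&((hsv[...,0]<8)|(hsv[...,0]>172))&(P[...,2]>80),300,140,350,165)
q=P[g]; print("grip",g.sum(),q.mean(0),q.min(0),q.max(0))
# board plane: central region
b=reg(np.ones(g.shape,bool),260,186,302,230); q=P[b]; c=q.mean(0); n=np.linalg.svd(q-c)[2][2]; n*=np.sign(n[2])
print("board c",c,"n",n,"tilt",np.degrees(np.arccos(n[2])),"yaw up",np.arctan2(-n[1],-n[0]), "rms",np.std((q-c)@n))
# board outline (wood face) within plane
d=np.abs((P-c)@n)<3; m=reg(d,240,165,325,245)
up=np.array([-n[0],-n[1],0]);up/=np.linalg.norm(up); x=np.array([up[0]*np.cos(np.pi/6),up[1]*np.cos(np.pi/6),.5]); y=np.array([-up[1],up[0],0])
k=cv2.connectedComponents(m.astype(np.uint8))[1]; m=k==k[208,281]; q=P[m]-c
r=cv2.minAreaRect(q[:,:2].astype(np.float32)); print("rect",r)
for a in (x,y): print(np.percentile(q@a,[0,.5,2,50,98,99.5,100]))
mb=reg((P[...,2]>110),235,140,300,165);q=P[mb];print("crossbar",mb.sum(),q.mean(0));l=cv2.fitLine(q[:,:2].astype(np.float32),2,0,.01,.01).ravel();print(l)
m=reg((P[...,2]>8),235,90,420,300)
for yy in range(228,246,1): print(yy,P[yy,282].round(1),im[yy,282])
E
```

```text
desk z 0.047951449620995845 0.598607223000954
tin n 740 z 16.383758173490946 ((527.2958984375, 26.927770614624023), (49.8814697265625, 74.47554016113281), 5.043365478515625)
grip 120 [573.68409793 162.46696756 151.62714186] [568.37605232 140.41735895 145.72088113] [580.23132305 184.6021659  155.50394213]
board c [478.18641506 261.03059186  55.57581586] n [0.03779133 0.99923948 0.00960616] tilt 89.44959908830563 yaw up -1.6085984075564188 rms 25.975422259590072
rect ((17.453643798828125, -0.5231704711914062), (6.199762344360352, 181.77052307128906), 88.09447479248047)
[-33.31606705 -31.64089834 -30.77710418  -8.65532043  14.16022473
  16.4005318   16.53315346]
[-73.42437567 -73.35427086 -71.01700499   4.90295298 102.6010008
 107.05206168 108.33890753]
crossbar 325 [566.92345068 282.68286793 162.1303098 ]
[6.4393952e-02 9.9792457e-01 5.6692346e+02 2.8268286e+02]
228 [437.2 258.6  30.2] [110 154 188]
229 [435.6 258.7  24.6] [110 154 188]
230 [433.3 258.7  25.2] [110 153 186]
231 [431.2 258.7  24.4] [113 155 187]
232 [429.  258.8  25. ] [ 90 152 201]
233 [426.7 258.8  25.7] [ 80 145 195]
234 [424.1 258.8  30.2] [138 246 253]
235 [422.  258.8  29.6] [ 79 141 192]
236 [419.9 258.9  28. ] [ 75 137 183]
237 [419.3 259.   11.3] [31 41 57]
238 [418.3 259.1  -2.2] [143 165 174]
239 [415.8 259.1   0.7] [133 156 167]
240 [413.2 259.1   4.8] [130 153 164]
241 [411.5 259.2  -1. ] [130 153 165]
242 [409.1 259.2   1.4] [131 153 165]
243 [ 4.070e+02  2.593e+02 -2.000e-01] [132 153 166]
244 [404.8 259.3  -0.7] [130 152 164]
245 [402.6 259.3  -0.9] [131 153 165]
```

```bash
python3 - <<'E'
from h import *
im=cv2.imread("pics/top1.png");P=np.load("pics/top1.npy").astype(float)
hsv=cv2.cvtColor(im,cv2.COLOR_BGR2HSV); S=im.shape[:2]
def reg(m,x0,y0,x1,y1):
    z=np.zeros(S,bool); z[y0:y1,x0:x1]=m[y0:y1,x0:x1]; return z
ok=P[...,2]<400
q=P[reg(ok,260,190,302,226)]
for _ in range(4):
    c=np.median(q,0) if _==0 else q.mean(0)
    n=np.linalg.svd(q-c,full_matrices=False)[2][2]; n*=np.sign(n[2]); e=np.abs((q-c)@n); q=q[e<max(3,2*np.median(e))]
print("board",c,n,np.degrees(np.arccos(n[2])),"yaw",np.arctan2(-n[1],-n[0]),len(q))
# edges: wood vs desk by saturation, left/right edge columns per row
for z,nm in ((0,''),):
  L=[];Rr=[]
  for r in range(186,230,4):
    s=hsv[r,:,1].astype(int); w=np.where((s[235:330]>70))[0]+235; print(r,w.min(),w.max(),P[r,w.min()+3].round(),P[r,w.max()-3].round())
g=reg((hsv[...,1]>150)&((hsv[...,0]<8)|(hsv[...,0]>172))&ok,300,140,350,165)
ys,xs=np.where(g);print("grip px",xs.min(),xs.max(),ys.min(),ys.max(),np.median(P[g],0), np.percentile(P[g][:,2],[5,50,95]))
mb=reg((P[...,2]>110)&ok,240,145,300,160);q=P[mb];print("crossbar",mb.sum(),np.median(q,0),cv2.fitLine(q[:,:2].astype(np.float32),2,0,.01,.01).ravel())
# brass: row 234 bright line
br=reg((im[...,2]>225)&(im[...,0]<190)&(hsv[...,1]>70),245,228,320,242);ys,xs=np.where(br);print("brass px",xs.min(),xs.max(),np.polyfit(xs,ys,1),len(xs))
E
cd pics; python3 -c "
import cv2;i=cv2.imread('top1.png');cv2.imwrite('c1.png',cv2.resize(i[130:260,220:420],None,fx=4,fy=4,interpolation=2))"
```

```text
board [479.35422273 261.11786806  51.001725  ] [-0.50136842 -0.01380799  0.86512371] 30.10316512714541 yaw 0.02753365127695279 1309
186 248 306 [519. 321.  95.] [521. 213.  74.]
190 252 307 [514. 314.  75.] [512. 211.  73.]
194 252 307 [506. 315.  68.] [505. 211.  66.]
198 252 307 [499. 315.  63.] [ 316.  253. 1132.]
202 252 307 [491. 315.  58.] [490. 211.  55.]
206 253 307 [483. 314.  52.] [481. 211.  52.]
210 253 307 [475. 314.  51.] [474. 211.  47.]
214 237 307 [473. 352.   1.] [466. 211.  42.]
218 253 308 [459. 315.  38.] [458. 208.  35.]
222 254 308 [451. 313.  33.] [449. 209.  34.]
226 254 308 [442. 313.  33.] [441. 208.  28.]
grip px 318 340 141 155 [573.17406128 162.25294958 151.75987523] [148.59103718 151.75987523 154.54016992]
crossbar 301 [570.51128236 279.54164711 150.97085464] [ 2.7162982e-02 -9.9963105e-01  5.7078326e+02  2.7973087e+02]
brass px 254 308 [-4.10480238e-02  2.45476231e+02] 52
```

View pics/c1.png

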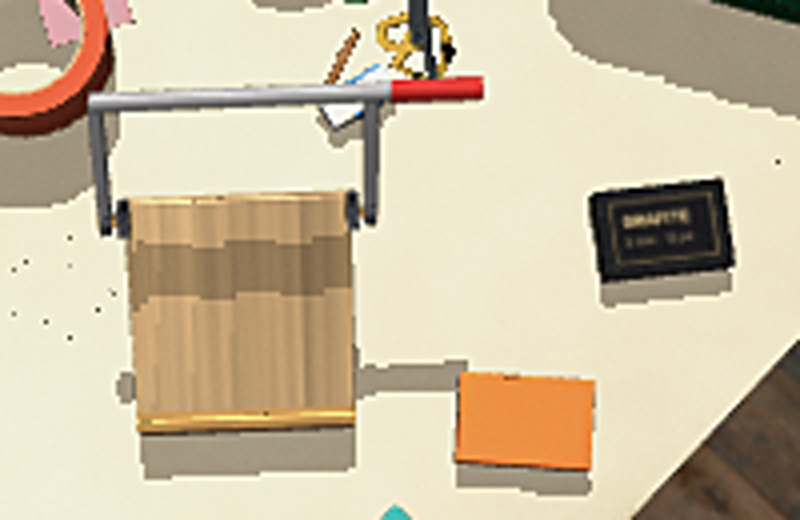

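The crop shows the board's mid line, the bar leaning back with the red grip on the right, and the tin turned about 5°. My estimates are board origin ≈ (429, 261, 22) with yaw 0.027, and tin at (527, 27) with yaw 0.088.

Emit:
arm_command(plan=[[0.6,0,0,0,-0.152],[0.6,0,0,0,-0.152],[0.6,0,0,0,-0.152],[0.6,0,0,0,-0.152],[0.6,0,0,0,-0.152],[0.6,0,0,0,-0.152],[0.6,0,0,0,-0.152],[0.6,0,0,0,-0.152],[0.6,0,0,0,-0.15]], newtons=5)

```text
clock: 1.23
eef_pos: [158.7, -526.4, 205.1]
eef_rot: [-3.142, -0.001, 1.664]
wrist_force: [0.8, -0.0, -0.8]
finger_gap: 75.2
finger_force: 0.0
```

Emit:
arm_command(plan=[[0.6,0.0346,0.0277,0,0],[0.6,0.0346,0.0277,0,0],[0.6,0.0346,0.0277,0,0],[0.6,0.0346,0.0277,0,0],[0.6,0.0346,0.0277,0,0],[0.6,0.0346,0.0277,0,0],[0.6,0.0346,0.0277,0,0],[0.6,0.0346,0.0277,0,0],[0.6,0.0346,0.0277,0,0],[0.6,0.0346,0.0277,0,0],[0.6,0.0346,0.0277,0,0],[0.6,0.0346,0.0277,0,0],[0.6,0.0346,0.0277,0,0],[0.6,0.0346,0.0277,0,0],[0.6,0.0346,0.0277,0,0],[0.6,0,0,0,0],[0.6,0,0,0,0]])

```text
clock: 3.35
eef_pos: [526.6, 26.6, 205.1]
eef_rot: [-3.141, 0.0, 1.659]
wrist_force: [-0.4, -0.4, -0.1]
finger_gap: 75.6
finger_force: 0.0
```

```bash
python3 - <<'E'
from h import *
c=cam("wrist");cv2.imwrite("pics/w1.png",c["img"]);s=manip.read_state()
print(c["eye"],c["orientation"],c["fx"],c["cx"],c["cy"],s["eef_pos"],s["eef_rot"],s["joints"],s["clock"],s["finger_gap"])
E
```

```text
[521.19147908  97.91513977 383.46995966] [2.89409682e+00 3.34200765e-04 8.90301110e-02] 325.19226210127806 279.71710159732527 208.66587268430314 [526.6159603   26.3170434  205.29831697] [-3.14111342e+00  4.81580712e-05  1.65828035e+00] [-1.94862993e-02  2.49705740e-01  1.58522064e+00 -1.02594400e-04
  1.30713763e+00 -1.06943555e-01] 3.4 75.13741874589402
```

View pics/w1.png

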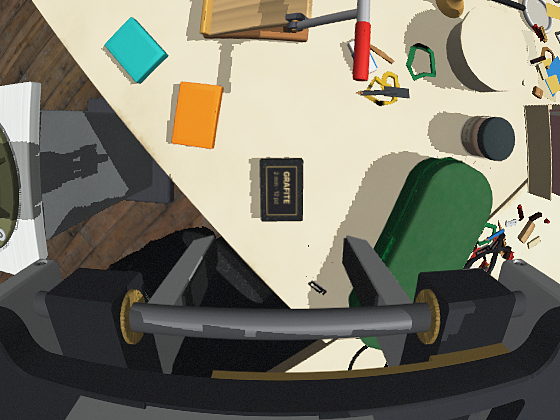

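The wrist view shows the tin at (281,189), square to the fingers, with nothing near them. I'll check its corners by casting rays onto z=16.

```bash
cat >> h.py <<'E'
def wray(c,uv):  # fisheye rays, world
    d=np.asarray(uv,float)-[c["cx"],c["cy"]]; r=np.linalg.norm(d,axis=-1,keepdims=True)+1e-9; t=r/c["fx"]
    return np.concatenate([d/r*np.sin(t),np.cos(t)],-1)@rot(c).T
def onz(c,uv,z):
    v=wray(c,uv); e=np.array(c["eye"]); return e+v*((z-e[2])/v[:,2])[:,None]
E
python3 - <<'E'
from h import *
c=cam("wrist"); m=np.zeros((420,560),np.uint8)
g=c["img"].max(-1); m[145:235,250:312]=(g[145:235,250:312]<75)
k=cv2.findContours(m,0,1)[0]; k=max(k,key=cv2.contourArea)[:,0]
q=onz(c,k,16.)[:,:2].astype(np.float32); print(cv2.minAreaRect(q))
E
```

```text
((528.9219970703125, 27.764163970947266), (48.34328079223633, 73.58641052246094), 5.8695502281188965)
```

Emit:
arm_command(plan=[[0.6,0.001,0.0016,0.03,-0.008],[0.6,0,0,0.035,0],[0.6,0,0,0.035,0],[0.6,0,0,0.035,0],[0.6,0,0,0.03,0],[0.6,0,0,0.02,0],[0.6,0,0,0.0148,0],[0.6,0,0,0,0],[0.1,0,0,0,0],[-0.1,0,0,0,0],[-0.3,0,0,0,0],[-0.5,0,0,0,0],[-0.5,0,0,0,0]], newtons=5)

```text
clock: 5.08
eef_pos: [528.8, 28.1, 6.2]
eef_rot: [3.141, 0.0, 1.667]
wrist_force: [-1.5, 0.2, 5.8]
finger_gap: 50.0
finger_force: 5.0
```

Emit:
arm_command(plan=[[-0.5,0,0,-0.01,0],[-0.5,0,0,-0.03,0],[-0.5,0,0,-0.035,0],[-0.5,0,0,-0.035,0],[-0.5,0,0,-0.03,0],[-0.5,0,0,-0.01,0],[-0.5,0,0,0,0.164],[-0.5,0,0,0,0.164],[-0.5,0,0,0,0.164],[-0.5,0,0,0,0.164],[-0.5,0,0,0,0.164],[-0.5,0,0,0,0.164],[-0.5,0,0,0,0.164],[-0.5,0,0,0,0.164],[-0.5,0,0,0,0.164],[-0.5,0,0,0,0.164]])

```text
clock: 7.08
eef_pos: [528.1, 28.1, 154.7]
eef_rot: [-3.142, 0.002, 0.021]
wrist_force: [0.2, 0.1, -0.7]
finger_gap: 50.0
finger_force: 5.0
```

Emit:
arm_command(plan=[[-0.5,-0.0079,-0.0294,0,0],[-0.5,-0.0079,-0.0294,0,0],[-0.5,-0.0079,-0.0294,0,0],[-0.5,-0.0079,-0.0294,0,0],[-0.5,-0.0079,-0.0294,0,0],[-0.5,-0.0079,-0.0294,0,0],[-0.5,-0.0079,-0.0294,0,0],[-0.5,-0.0079,-0.0294,0,0],[-0.5,0,0,0,0],[-0.5,0,0,0,0]])

```text
clock: 8.32
eef_pos: [458.9, 260.9, 155.1]
eef_rot: [3.141, 0.001, 0.027]
wrist_force: [0.6, -0.7, -1.2]
finger_gap: 49.8
finger_force: 5.0
```

```bash
python3 - <<'E'
from h import *
c=cam("wrist");cv2.imwrite("pics/w2.png",c["img"]);s=manip.read_state()
print(c["eye"],s["eef_pos"],s["eef_rot"],s["joints"],s["clock"],s["finger_gap"])
E
```

```text
[530.74926847 263.44577736 333.40036999] [459.11977197 260.72237129 155.23990271] [3.14114538e+00 6.49120686e-04 2.62312466e-02] [ 4.47160279e-01  2.98826112e-01  1.64388627e+00 -1.53442402e-04
  1.19965549e+00  1.99178092e+00] 8.375 49.85006262256961
```

View pics/w2.png

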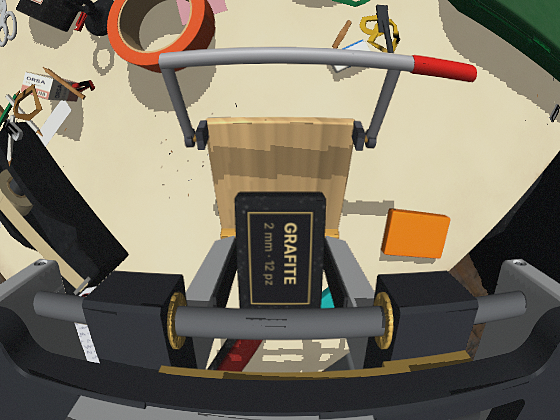

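The tin is held level and square; the board's upper corners are at about (208,118) and (353,120), and the red grip runs from (413,63) to (475,71). I'll cross-check the board and grip from here.

```bash
python3 - <<'E'
from h import *
c=cam("wrist"); O=np.array([429,260.8,22]);yw=.027
def toB(p):
    d=p-O; X=np.array([np.cos(yw)*np.cos(np.pi/6),np.sin(yw)*np.cos(np.pi/6),.5]);Y=np.array([-np.sin(yw),np.cos(yw),0]);return d@np.stack([X,Y,np.cross(X,Y)],1)
print(toB(onz(c,[(208,118),(353,120),(280,119)],82.5)))
hsv=cv2.cvtColor(c["img"],cv2.COLOR_BGR2HSV);m=((hsv[...,1]>170)&((hsv[...,0]<8)|(hsv[...,0]>172))); 
m[:, :405]=0;m[:,485:]=0;m[:50]=0;m[90:]=0
q=onz(c,np.argwhere(m)[:,::-1],147);print(len(q),cv2.minAreaRect(q[:,:2].astype(np.float32)),q.mean(0)-O,toB(q.mean(0)))
# right edge of board in bare portion
for r in (130,150,170,190,205): 
    s=c["img"][r].astype(int); w=[u for u in range(200,370) if s[u,2]-s[u,0]>45]; print(r,w[0],w[-1])
E
```

```text
[[126.15360001  55.23746095  -2.97543236]
 [124.84192917 -57.15363351  -2.21813884]
 [124.49933292  -0.53832473  -2.0203408 ]]
1093 ((575.800537109375, 162.7117462158203), (11.550287246704102, 47.819881439208984), 1.4844602346420288) [146.76279311 -97.8239155  125.        ] [ 187.26687393 -101.75037483   36.21898722]
130 208 351
150 204 351
170 212 347
190 214 344
205 217 341
```

Emit:
arm_command(plan=[[-0.5,0.002,-0.001,0.025,0],[-0.5,0,0,0.03,0],[-0.5,0,0,0.02,0],[-0.5,0,0,0.01,0],[-0.5,0,0,0,0],[-0.5,0,0,0.0025,0],[-0.5,0,0,0.0025,0],[-0.5,0,0,0.0025,0],[-0.5,0,0,0.0025,0]], newtons=3)

```text
clock: 9.55
eef_pos: [460.9, 262.6, 60.6]
eef_rot: [-3.141, 0.0, 0.027]
wrist_force: [-2.1, 0.1, -0.4]
finger_gap: 50.2
finger_force: 3.0
```

```bash
python3 - <<'E'
from h import *
c=cam("side");cv2.imwrite("pics/s2.png",cv2.resize(c["img"][130:260,200:380],None,fx=4,fy=4,interpolation=2));s=manip.read_state()
print(s["eef_pos"],s["wrist_force"],s["finger_gap"])
E
```

```text
[460.84770252 262.52961392  60.25726781] [-1.12137432  1.11865159 -0.92817593] 50.6482356180699
```

View pics/s2.png

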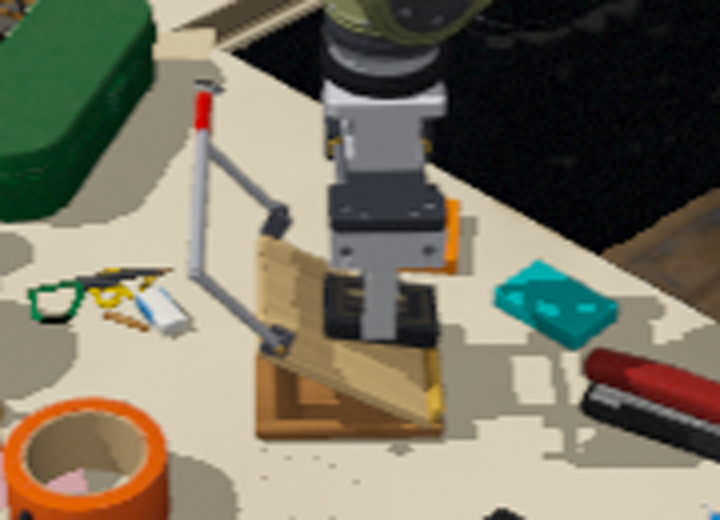

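The tin at (380,310) in the crop has touched the board at its upper end and begins to pivot in the fingers. I'll carry on down.

Emit:
arm_command(plan=[[-0.5,0,0,0.002,0],[-0.5,0,0,0.002,0],[-0.5,0,0,0.002,0],[-0.5,0,0,0.002,0],[-0.5,0,0,0.002,0],[-0.5,0,0,0.0015,0],[-0.5,0,0,0.001,0],[-0.5,0,0,0,0]])

```text
clock: 10.6
eef_pos: [461.0, 262.5, 48.1]
eef_rot: [-3.142, 0.0, 0.027]
wrist_force: [-0.0, 0.5, -0.6]
finger_gap: 50.1
finger_force: 3.0
```

```bash
python3 - <<'E'
from h import *
c=cam("side");cv2.imwrite("pics/s3.png",cv2.resize(c["img"][180:260,250:350],None,fx=7,fy=7,interpolation=2));s=manip.read_state()
print(s["eef_pos"],s["wrist_force"],s["finger_gap"],s["finger_force"])
E
```

```text
[460.99554411 262.53446194  48.10690772] [ 0.62940104 -0.29057598 -0.80497316] 50.20558308997817 2.999369390308857
```

View pics/s3.png

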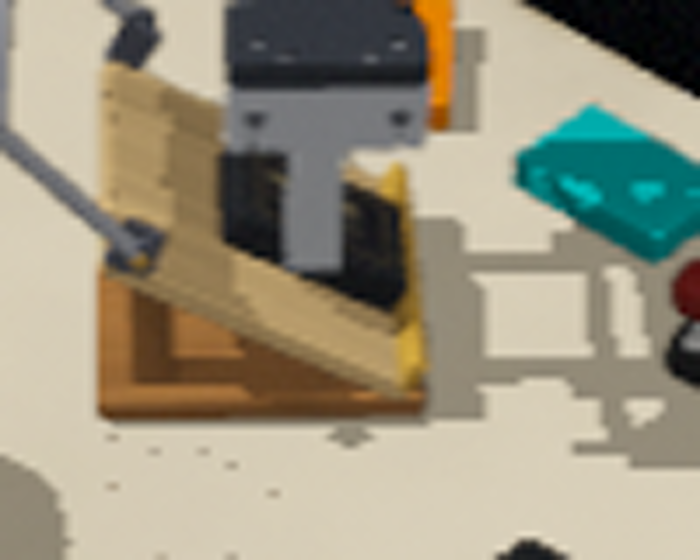

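The tin now lies almost along the slope with its lower end near the ledge (about (400,310)). I'll slide it down to the ledge, press slightly, then open.

Emit:
arm_command(plan=[[-0.5,-0.0009,0,0.0008,0],[-0.5,-0.0009,0,0.0008,0],[-0.5,-0.0009,0,0.0005,0],[-0.5,-0.0009,0,0.0005,0],[-0.5,-0.0009,0,0.0005,0],[-0.5,-0.0005,0,0.0003,0],[-0.5,0,0,0,0]])

```text
clock: 11.52
eef_pos: [456.0, 262.4, 44.7]
eef_rot: [-3.142, 0.0, 0.027]
wrist_force: [2.9, 0.7, 4.4]
finger_gap: 50.3
finger_force: 3.0
```

```bash
python3 - <<'E'
from h import *
s=manip.read_state()
print(s["eef_pos"],s["wrist_force"],s["finger_gap"],s["finger_force"])
E
```

```text
[455.99453538 262.447012    44.716429  ] [2.94742141 0.73342449 4.39608425] 50.296826930789955 3.000800684094429
```

Emit:
arm_command(plan=[[0.1,0,0,0,0],[0.2,0,0,0,0],[0.35,0,0,0,0],[0.5,0,0,0,0],[0.6,0,0,0,0],[0.6,0,0,-0.005,0],[0.6,0,0,-0.02,0],[0.6,0,0,-0.04,0],[0.6,0,0,-0.05,0],[0.6,0,0,-0.05,0],[0.6,-0.03,0,-0.02,0],[0.6,0,0,0,0],[0.6,0,0,0,0]])

```text
clock: 13.15
eef_pos: [426.2, 261.5, 229.4]
eef_rot: [3.141, 0.0, 0.027]
wrist_force: [0.2, 1.1, -0.6]
finger_gap: 75.3
finger_force: 0.0
```

```bash
python3 - <<'E'
from h import *
c=cam("wrist");s=manip.read_state();cv2.imwrite("pics/w4.png",c["img"])
print(s["eef_pos"],s["joints"],s["clock"])
E
```

```text
[426.19961532 261.46411995 229.0334582 ] [ 4.77026861e-01  1.70167896e-01  1.62538384e+00 -3.78489287e-05
  1.34714137e+00  2.02114934e+00] 13.2
```

View pics/w4.png

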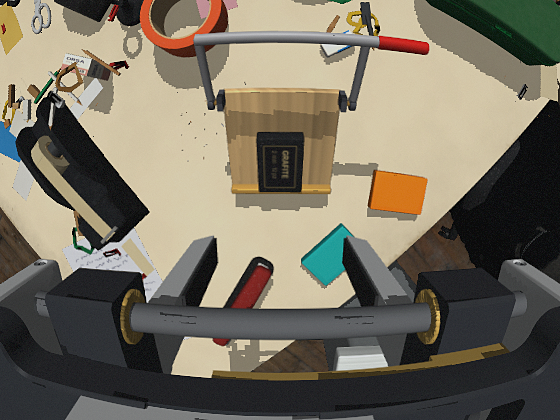

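The tin (280,161) sits centred with its lower end on the ledge (row 191), and the bar is still leaning back. Next I measure tin and grip precisely.

```bash
cat > m.py <<'E'
from h import *
c=cam("wrist"); O=np.array([430,261,22.]);yw=.027
X=np.array([np.cos(yw)*np.cos(np.pi/6),np.sin(yw)*np.cos(np.pi/6),.5]);Y=np.array([-np.sin(yw),np.cos(yw),0]);Z=np.cross(X,Y);B=np.stack([X,Y,Z],1)
def onB(uv,z):
    v=wray(c,uv)@B; e=(np.array(c["eye"])-O)@B; return e+v*((z-e[2])/v[:,2])[:,None]
E
python3 - <<'E'
from m import *
im=c["img"];g=im.max(-1);m=np.zeros(g.shape,np.uint8);m[125:196,250:310]=g[125:196,250:310]<75
k=max(cv2.findContours(m,0,1)[0],key=cv2.contourArea)[:,0]
print("tin top/ends rect (board xy)",cv2.minAreaRect(onB(k,16.)[:,:2].astype(np.float32)))
hsv=cv2.cvtColor(im,cv2.COLOR_BGR2HSV)
m=(hsv[...,1]>90)&(hsv[...,0]>8)&(hsv[...,0]<30)&(im[...,2]>110);b=np.zeros(g.shape,np.uint8);b[85:200,222:340]=m[85:200,222:340]
k=max(cv2.findContours(b,0,1)[0],key=cv2.contourArea)[:,0];print("board",cv2.minAreaRect(onB(k,0.)[:,:2].astype(np.float32)))
m=((hsv[...,1]>170)&((hsv[...,0]<8)|(hsv[...,0]>172)));b=np.zeros(g.shape,bool);b[30:60,370:440]=m[30:60,370:440]
q=onz(c,np.argwhere(b)[:,::-1],147);print("grip",cv2.minAreaRect(q[:,:2].astype(np.float32)),(q.mean(0)-O)@B)
E
```

```text
tin top/ends rect (board xy) ((43.53971481323242, 1.109060287475586), (49.23121643066406, 79.24996948242188), 89.92971801757812)
board ((55.939178466796875, -0.17290878295898438), (121.95692443847656, 138.77902221679688), 89.72705841064453)
grip ((575.7372436523438, 162.2676239013672), (11.668257713317871, 45.182220458984375), 1.0733680725097656) [ 186.34988011 -101.95090028   36.74841385]
```

Emit:
arm_command(plan=[[0.4,0,0,0,-0.157],[0.4,0,0,0,-0.157],[0.4,0,0,0,-0.157],[0.4,0,0,0,-0.157],[0.4,0,0,0,-0.157],[0.4,0,0,0,-0.157],[0.4,0,0,0,-0.157],[0.4,0,0,0,-0.157],[0.4,0,0,0,-0.157],[0.4,0,0,0,-0.158],[0.4,-0.0172,0.0245,0,0],[0.4,-0.0172,0.0245,0,0],[0.4,-0.0172,0.0245,0,0],[0.4,-0.0172,0.0245,0,0],[0.4,-0.0172,0.0245,0,0],[0.4,-0.0172,0.0245,0,0],[0.4,0,0,0,0],[0.4,0,0,0,0]])

```text
clock: 15.5
eef_pos: [575.4, 162.6, 229.0]
eef_rot: [-3.14, 0.0, 1.598]
wrist_force: [-0.6, -0.6, 0.6]
finger_gap: 65.8
finger_force: 0.0
```

```bash
python3 - <<'E'
from h import *
c=cam("wrist");s=manip.read_state();im=c["img"];cv2.imwrite("pics/w5.png",im)
hsv=cv2.cvtColor(im,cv2.COLOR_BGR2HSV);m=((hsv[...,1]>170)&((hsv[...,0]<8)|(hsv[...,0]>172))).astype(np.uint8)
for k in cv2.findContours(m,0,1)[0]:
    if cv2.contourArea(k)>150: q=onz(c,k[:,0],147.);print(k[:,0].mean(0),cv2.minAreaRect(q[:,:2].astype(np.float32)),c["z_map"][tuple(k[:,0].mean(0).astype(int)[::-1])])
print(s["eef_pos"],s["eef_rot"],s["clock"])
E
```

```text
[279.92  214.408] ((576.416259765625, 162.4715118408203), (10.145668029785156, 44.91480255126953), 1.3297830820083618) 264.36383
[56.49375 81.86875] ((358.079833984375, 287.52880859375), (17.739368438720703, 101.39471435546875), 61.53996276855469) 333.5542
[325.26262626  33.16414141] ((608.58203125, 317.342529296875), (32.43741226196289, 62.80070495605469), 61.8967399597168) 320.27768
[575.24226657 162.87513868 229.37432194] [-3.14081638e+00  3.46955053e-05  1.59821601e+00] 15.55
```

View pics/w5.png

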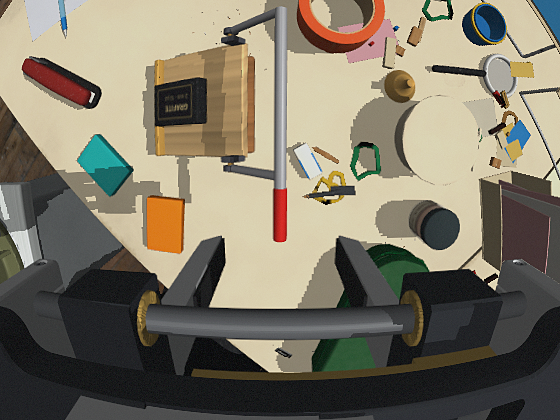

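The tin lies against the ledge at (181,101) and the grip is at (280,215), centred between the open fingers. Down and close.

Emit:
arm_command(plan=[[0.4,0,0.0007,0.03,0],[0.4,0,0,0.03,0],[0.4,0,0,0.02,0],[0.4,0,0,0.01,0],[0.2,0,0,0.005,0],[-0.1,0,0,0,0],[-0.4,0,0,0,0],[-0.6,0,0,0,0],[-0.7,0,0,0,0],[-0.8,0,0,0,0],[-1,0,0,0,0],[-1,0,0,0,0]], newtons=10)

```text
clock: 17.05
eef_pos: [576.1, 162.4, 134.4]
eef_rot: [-3.141, 0.0, 1.598]
wrist_force: [-3.6, -0.3, -2.5]
finger_gap: 11.7
finger_force: 10.0
```

```bash
python3 - <<'E'
import numpy as np
t=np.linspace(2.8,0.16,39)-np.pi/6
h=np.round(-75*np.cos(t),1);z=np.round(75*np.sin(t),1)
print([[-1,0,round(a/1e3,4),round(-b/1e3,4),0] for a,b in zip(np.diff(h),np.diff(z))]); print(h[[0,13,26,38]]-h[0],z[[0,13,26,38]]-z[0])
E
```

```text
[[-1, 0, np.float64(-0.004), np.float64(-0.0032), 0], [-1, 0, np.float64(-0.0043), np.float64(-0.003), 0], [-1, 0, np.float64(-0.0045), np.float64(-0.0026), 0], [-1, 0, np.float64(-0.0047), np.float64(-0.0023), 0], [-1, 0, np.float64(-0.0048), np.float64(-0.002), 0], [-1, 0, np.float64(-0.0049), np.float64(-0.0017), 0], [-1, 0, np.float64(-0.0051), np.float64(-0.0013), 0], [-1, 0, np.float64(-0.0051), np.float64(-0.001), 0], [-1, 0, np.float64(-0.0052), np.float64(-0.0006), 0], [-1, 0, np.float64(-0.0052), np.float64(-0.0002), 0], [-1, 0, np.float64(-0.0052), np.float64(0.0001), 0], [-1, 0, np.float64(-0.0052), np.float64(0.0005), 0], [-1, 0, np.float64(-0.0051), np.float64(0.0009), 0], [-1, 0, np.float64(-0.0051), np.float64(0.0012), 0], [-1, 0, np.float64(-0.005), np.float64(0.0015), 0], [-1, 0, np.float64(-0.0048), np.float64(0.0019), 0], [-1, 0, np.float64(-0.0047), np.float64(0.0022), 0], [-1, 0, np.float64(-0.0046), np.float64(0.0026), 0], [-1, 0, np.float64(-0.0043), np.float64(0.0028), 0], [-1, 0, np.float64(-0.0042), np.float64(0.0032), 0], [-1, 0, np.float64(-0.0039), np.fl
[... 266 characters left out ...]
at64(0.0045), 0], [-1, 0, np.float64(-0.0022), np.float64(0.0048), 0], [-1, 0, np.float64(-0.0018), np.float64(0.0048), 0], [-1, 0, np.float64(-0.0015), np.float64(0.005), 0], [-1, 0, np.float64(-0.0012), np.float64(0.0051), 0], [-1, 0, np.float64(-0.0008), np.float64(0.0051), 0], [-1, 0, np.float64(-0.0005), np.float64(0.0052), 0], [-1, 0, np.float64(-0.0001), np.float64(0.0052), 0], [-1, 0, np.float64(0.0003), np.float64(0.0052), 0], [-1, 0, np.float64(0.0006), np.float64(0.0052), 0], [-1, 0, np.float64(0.001), np.float64(0.0051), 0], [-1, 0, np.float64(0.0013), np.float64(0.005), 0], [-1, 0, np.float64(0.0017), np.float64(0.005), 0]]
[   0.   -63.3 -115.5 -118.7] [  0.   16.4 -23.1 -83.8]
```

Emit:
arm_command(plan=[[-1,0,-0.004,-0.0032,0],[-1,0,-0.0043,-0.003,0],[-1,0,-0.0045,-0.0026,0],[-1,0,-0.0047,-0.0023,0],[-1,0,-0.0048,-0.002,0],[-1,0,-0.0049,-0.0017,0],[-1,0,-0.0051,-0.0013,0],[-1,0,-0.0051,-0.001,0],[-1,0,-0.0052,-0.0006,0],[-1,0,-0.0052,-0.0002,0],[-1,0,-0.0052,0.0001,0],[-1,0,-0.0052,0.0005,0],[-1,0,-0.0051,0.0009,0]], newtons=15)

```text
clock: 18.68
eef_pos: [512.7, 160.7, 150.9]
eef_rot: [-3.141, 0.0, 1.598]
wrist_force: [1.0, 3.3, 0.3]
finger_gap: 11.7
finger_force: 15.0
```

Forces are low, so I'll continue over the top.

Emit:
arm_command(plan=[[-1,0,-0.0051,0.0012,0],[-1,0,-0.005,0.0015,0],[-1,0,-0.0048,0.0019,0],[-1,0,-0.0047,0.0022,0],[-1,0,-0.0046,0.0026,0],[-1,0,-0.0043,0.0028,0],[-1,0,-0.0042,0.0032,0],[-1,0,-0.0039,0.0034,0],[-1,0,-0.0037,0.0037,0],[-1,0,-0.0034,0.0039,0],[-1,0,-0.0031,0.0042,0],[-1,0,-0.0028,0.0044,0],[-1,0,-0.0026,0.0045,0]])

```text
clock: 20.3
eef_pos: [460.8, 159.3, 111.3]
eef_rot: [-3.142, -0.0, 1.598]
wrist_force: [-0.1, 2.3, 0.7]
finger_gap: 11.3
finger_force: 15.0
```

Emit:
arm_command(plan=[[-1,0,-0.0022,0.0048,0],[-1,0,-0.0018,0.0048,0],[-1,0,-0.0015,0.005,0],[-1,0,-0.0012,0.0051,0],[-1,0,-0.0008,0.0051,0],[-1,0,-0.0005,0.0052,0],[-1,0,-0.0001,0.0052,0],[-1,0,0.0003,0.0052,0],[-1,0,0.0006,0.0052,0]])

```text
clock: 21.42
eef_pos: [451.5, 159.0, 64.5]
eef_rot: [-3.136, 0.001, 1.598]
wrist_force: [-13.6, 3.4, -1.2]
finger_gap: 11.4
finger_force: 15.0
```

A sideways force of 13.6 N means my commanded arc is about 2 mm too far inward. I'll ease that out and go down in small steps.

Emit:
arm_command(plan=[[-1,0,-0.0015,0.001,0],[-1,0,0,0.002,0],[-1,0,0.0005,0.002,0],[-1,0,0.0005,0.002,0],[-1,0,0.0007,0.002,0],[-1,0,0.0007,0.002,0],[-1,0,0.0007,0.001,0]])

```text
clock: 22.3
eef_pos: [453.3, 159.1, 52.7]
eef_rot: [-3.136, 0.001, 1.598]
wrist_force: [-13.0, 5.4, -3.3]
finger_gap: 11.4
finger_force: 15.0
```

```bash
python3 - <<'E'
from h import *
s=manip.read_state();print(s["eef_pos"],s["wrist_force"],s["moment"],s["finger_gap"])
c=cam("side");cv2.imwrite("pics/s5.png",cv2.resize(c["img"][170:260,240:360],None,fx=6,fy=6,interpolation=2))
E
```

```text
[453.26592366 159.06258045  52.69656341] [-13.01033328   5.35228327  -3.25561046] [0.68395431 2.19176603 0.02107544] 11.423208132275576
```

View pics/s5.png

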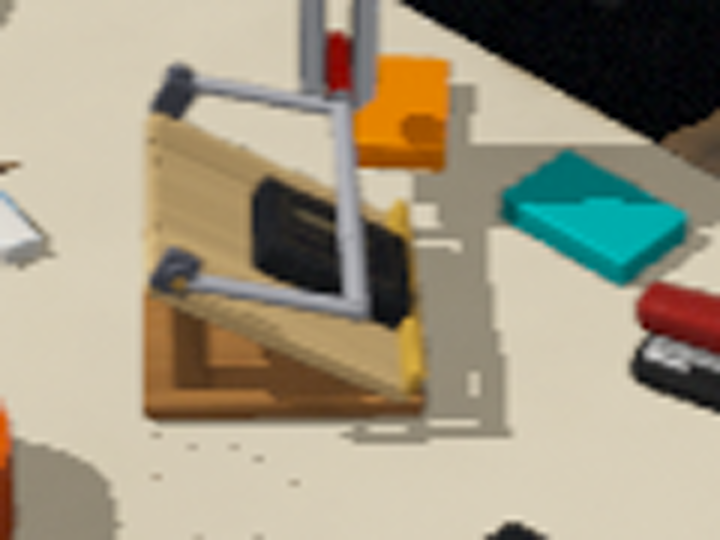

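The bar is near the tin but not on it yet: arm slope is clearly flatter than the board. I'll measure its angle from depth.

```bash
cat > ang.py <<'E'
from h import *
O=np.array([430,261,22.]);yw=.027
X=np.array([np.cos(yw)*np.cos(np.pi/6),np.sin(yw)*np.cos(np.pi/6),.5]);Y=np.array([-np.sin(yw),np.cos(yw),0]);Z=np.cross(X,Y);B=np.stack([X,Y,Z],1)
c=cam("side");im=c["img"].astype(int);P=(pts(c)-O)@B
sel=(c["z_map"]>0)&(P[...,0]>10)&(P[...,0]<80)&(np.ptp(im,axis=-1)<40)&(im.max(-1)>110)
for n,lo,hi in (("crossbar",-55,55),("left arm",66,74)):
    q=P[sel&(P[...,1]>lo)&(P[...,1]<hi)&(P[...,2]>(16 if lo<0 else 3))&(P[...,2]<80)]
    if len(q): print(n,len(q),np.median(q,0),np.degrees(0)); 
    if len(q) and lo>0: print("slope angle",np.polyfit(q[:,0],q[:,2],1), "from hinge",np.median(np.arctan2(q[:,2]-12,115-q[:,0])))
    elif len(q): print("bar angle",np.median(np.arctan2(q[:,2]-12-4,115-q[:,0])))
s=manip.read_state();print(s["eef_pos"],s["wrist_force"])
E
python3 ang.py
```

```text
crossbar 91 [44.21537653  0.63090271 36.89627764] 0.0
bar angle 0.2825732421222084
left arm 43 [58.02205045 70.75895484 29.63724192] 0.0
slope angle [-0.27901772 46.70476094] from hinge 0.3223365603268961
[453.26079374 159.04398326  52.63995009] [-11.68589223   4.85542633  -3.76935649]
```

Emit:
arm_command(plan=[[-1,0,-0.001,0.001,0],[-1,0,0.0005,0.0015,0],[-1,0,0.0005,0.0015,0],[-1,0,0.0005,0.0015,0],[-1,0,0.0005,0.0015,0],[-1,0,0.0005,0.0015,0],[-1,0,0,0,0]])

```text
clock: 23.28
eef_pos: [455.4, 159.1, 44.5]
eef_rot: [-3.138, 0.0, 1.598]
wrist_force: [-8.1, 4.0, -2.4]
finger_gap: 11.8
finger_force: 15.0
```

```bash
python3 ang.py
```

```text
crossbar 91 [41.99243577 -0.34012083 29.36335349] 0.0
bar angle 0.18029644367102143
left arm 47 [60.08652118 70.63711234 24.39223574] 0.0
slope angle [-0.20530665 36.44107347] from hinge 0.21972410842351608
[455.47033866 159.13380908  44.53781461] [-8.62849593  3.73347971 -3.00902147]
```

Emit:
arm_command(plan=[[-1,0,0,0.001,0],[-1,0,0.0004,0.001,0],[-1,0,0.0004,0.001,0],[-1,0,0,0,0]])

```text
clock: 23.82
eef_pos: [456.4, 159.2, 41.6]
eef_rot: [-3.138, 0.0, 1.598]
wrist_force: [-7.4, 3.9, -3.2]
finger_gap: 11.7
finger_force: 15.0
```

```bash
python3 ang.py
```

```text
crossbar 95 [41.68032546 -1.61867469 26.26944716] 0.0
bar angle 0.1404954667515743
left arm 46 [58.07631422 70.75994579 22.41225368] 0.0
slope angle [-0.12352596 29.56759244] from hinge 0.17817488227538603
[456.44695555 159.15744458  41.63756515] [-7.05968181  3.40588166 -3.03367544]
```

Emit:
arm_command(plan=[[-1,0,0,0.001,0],[-1,0,0.0003,0.001,0],[-1,0,0,0,0]])

```text
clock: 24.25
eef_pos: [457.1, 159.2, 39.8]
eef_rot: [-3.139, 0.0, 1.598]
wrist_force: [-5.7, 3.2, -2.6]
finger_gap: 11.1
finger_force: 15.0
```

Emit:
arm_command(plan=[[-1,0,0,0.001,0],[-1,0,0,0,0]])

```text
clock: 24.5
eef_pos: [457.3, 159.2, 39.4]
eef_rot: [-3.14, 0.0, 1.598]
wrist_force: [-9.0, 1.5, 5.9]
finger_gap: 11.4
finger_force: 15.0
```

```bash
python3 ang.py
```

```text
crossbar 87 [41.73608768  1.11226971 24.60957926] 0.0
bar angle 0.11453933135727364
left arm 45 [56.65678386 70.18503201 20.63219724] 0.0
slope angle [-0.10018674 26.80458793] from hinge 0.15742331611317542
[457.24805708 159.222796    39.40378819] [-7.54804995  1.82770126  6.24653537]
```

The bar bears on the tin: upward force is +6 N and the angle about 0.115. Opening slowly and withdrawing straight up.

Emit:
arm_command(plan=[[-0.7,0,0,0,0],[-0.6,0,0,0,0],[-0.4,0,0,0,0],[-0.2,0,0,0,0],[-0.1,0,0,0,0],[-0.1,0,0,-0.01,0],[-0.1,0,0,-0.03,0],[-0.1,0,0,-0.05,0],[-0.1,0,0,-0.05,0],[-0.1,0,0,-0.03,0],[-0.1,0,0,0,0],[-0.1,0,0,0,0]])

```text
clock: 26.05
eef_pos: [457.6, 159.1, 208.9]
eef_rot: [-3.141, 0.0, 1.598]
wrist_force: [-0.2, 0.2, 0.2]
finger_gap: 42.1
finger_force: 0.0
```

```bash
python3 ang.py; python3 - <<'E'
from h import *
c=cam("side");cv2.imwrite("pics/s6.png",cv2.resize(c["img"][170:260,240:360],None,fx=6,fy=6,interpolation=2))
E
```

```text
crossbar 89 [41.51617996 -3.04983404 24.30727994] 0.0
bar angle 0.1120314451845586
left arm 42 [56.54481742 72.00607463 21.96946257] 0.0
slope angle [-0.10863849 27.99874663] from hinge 0.17307004999827183
[457.53355537 159.09732247 208.57094457] [ 0.73291591  0.69641431 -0.1345933 ]
```

View pics/s6.png

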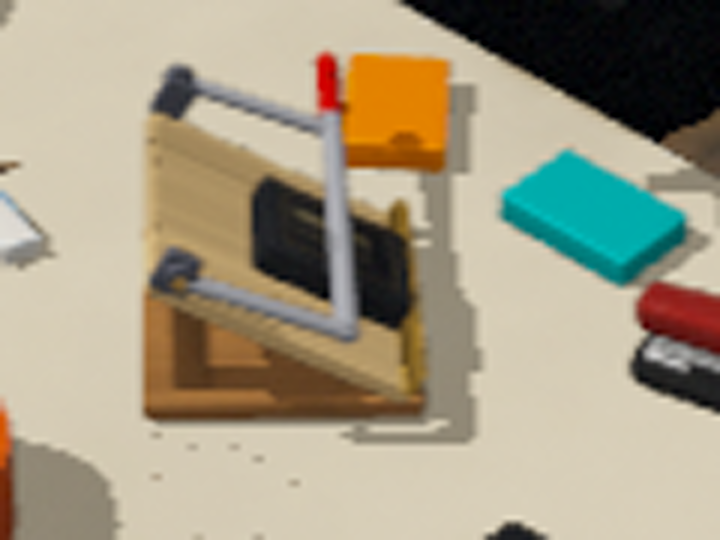

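The bar rests across the tin, the tin lies against the ledge, and the gripper is clear. Handing in.

```bash
python3 -c "
from h import *
print(ticket.sign_off())"
```

```text
the job is handed in; nothing more can be done
None
```

The black tin lies lid up and square on the board against the ledge, the bar was eased down onto it (about 0.11 rad by camera), the gripper is clear, and the job is handed in at about 26 s; the hand-in gave no verdict.

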